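Count along the rail and file the staples box in the third gap

ROBOT

A 6-joint arm with a two-finger parallel gripper is mounted at the origin on a cart in front of the work surface, level with it; the furniture and walls round the work are solid. World frame = base frame: x ahead of the robot, y to its left, z up, the work surface at z = 0. Lengths are in m, angles in rad, forces in N, time in s.
With the tool pointing down it reaches from about 0.275 to 0.825 m from the base axis. Payload 4.9 kg.
Tool frame: the origin (TCP) lies midway between the tips of the shut fingers; the grasp point (between the pads) lies 19 mm behind it (bot.grip_depth is the distance from the TCP to the grasp point, in m); z points along the fingers, y is the line along which they close (so a half turn about z gives the same grasp; the last joint's range is limited). The gripper opens to 85 mm and grips with 20 to 120 N. Pads are 22 mm wide; open, the fingers measure 114 mm over their backs; the gripper's body (76 mm by 85 mm) begins 54 mm behind the grasp point. The pads swing forward as they close: fully open they stand 13 mm farther back than shut.
Start: joints at [-1.343, 0.326, -0.193, 1.052, 0, 1.437], TCP at [0.195, -0.514, 0.231] pointing down, gripper open.
Joint ranges: [-2.65, 2.65], [-0.97, 1.79], [-1.3, 1.35], [-1.93, 2.1], [-1.47, 1.37], [-3.14, 3.14]. Speed limits (rad/s): [2.57, 2.57, 3.14, 3.14, 3.14, 3.14].

INTERFACE

Orientations are given as a unit quaternion [w, x, y, z].
In Python, from cell import bot gives the robot as it stands. Calls block until the motion is done:
- bot.move_pose(position, orientation): joint-space move of the TCP to a pose.
- bot.move_linear(position, speed=0.15, rotation=None, until_force=None): straight line of the TCP; rotation=None keeps the orientation; speed is the mean speed in m/s. With until_force (N) it stops when the force on the tool has changed by that much, and returns True; else False.
- bot.goto_joints(angles): joint-space move.
- bot.set_gripper(opening, grasp_force=None): opening from 0.0 (shut) to 1.0 (fully open); grasp_force is the grip in N (None keeps the last); returns when the fingers have stopped.
- bot.wait(seconds).
- bot.solve_ik(position, orientation): joint angles nearest the present ones, or None.
- bot.camera(name): name is "scene" or "top" or "wrist"; returns the picture (480x640x3 uint8, red, green, blue); there is no depth.
- bot.calibration(name): a dict with "mtx" (3x3 intrinsics, pixels), "extrinsics" (4x4, takes a point from world to camera coordinates); the wrist camera has in their place "hand_eye" (4x4, takes a point from camera to tool coordinates, whose origin is the TCP and whose axes are the flange's). Camera axes: x right, y down, z forward; pixel columns grow to the right and rows downward; lengths in m; the calibration is good to about 2 mm. A picture is of the moment at which its call begins: read the wrist's pose just before it. calibration takes no time and is no camera call.
A pose or a line that the arm cannot do raises bot.PlanningError and nothing moves.
- bot.close_job(): hands the job in; it is judged then, once.
Trained networks look in the newest picture that a camera, given by its name, has taken for a name from the list of things; names that differ only in an ending like _2 or _b are one class to them, and where a whole thing is asked for, a point or a joint stands for the part that bears it (a point fixed in the world has none). Each returns a list of dicts, best first, with "confidence" (0 to 1); they miss things now and then, are a little off and sometimes report something else, mostly with a low value. They report only what shows in the picture. A call takes as long as a camera call. They do not tell look-alikes from the thing itself.
- bot.search_frame(camera, thing): "bbox" ([left, top, width, height] in pixels, round what is visible of it).
Readings, each from a call of its own:
- bot.read_clock(): time.
- bot.read_joint_positions(): joint angles.
- bot.read_joint_vel(): joint speeds.
- bot.read_joint_efforts(): joint torques, N m.
- bot.read_position(): TCP position.
- bot.read_tool_rot(): TCP orientation.
- bot.read_ft_force(): force on the tool from outside, world axes, zero at the start.
- bot.read_moment(): the same for the moment, N m.
- bot.read_gripper_width(): opening from 0.0 (shut) to 1.0 (fully open).
- bot.read_finger_force(): force on a finger pad.
Only numpy, scipy, OpenCV 4.12 (cv2) and the standard library are available. Lean on these libraries where they do the work, as an engineer would, in place of code of your own. Each camera call takes 0.05 s, during which the arm holds its last target. There are 200 camera calls.

TASK

Starting at the red end of the sorting rack, count its gaps by running a fingertip along the top of its sprung aluminium rail, pressing the rail down slightly as you pass the first gap, then the second, then the third. Then push the yellow staples box along the counter into that third gap, fully home against the rack's back wall, without lifting or tipping it. Leave the spools, the stamp and the tape measure where they stand.

Things in the scene. Friction and masses are not known exactly. Their poses are not given: they have to be found in the camera images.
- rack: wooden rack fixed to the counter, 84 x 350 mm, no floor. Origin on the counter, at mid width; +x runs into the gaps (away from the robot; rack yaw is within 10 degrees of the robot's), +y left, z up. Six gaps, open to front and top, centred at y = +140, +84, +28, -28, -84, -140 mm, each 50 mm wide between 6 mm dividers 48 mm high with rounded front ends at x = -30 mm.
- back_stop (a point): foot of the back wall's inner face, at mid width: x = +34 mm, y = 0, z = 0 in the rack's frame. A part pushed into any gap stops against this wall, which is 44 mm high.
- rail (a joint): the aluminium rail with six white labels, one behind each gap, that runs the whole width above the rack's back wall; it is on springs. 0 = up, grows as it is pressed down, to 0.008 m at the stop; about 1.5 N starts it, 2.3 N press it 2 mm, 3.5 N press it 5 mm. It counts as pressed beyond 1 mm.
- rail_mid (a point): middle of the rail's top face; at rest at x = +40 mm, y = 0, z = 66 mm in the rack's frame. The rail is 22 mm wide in x, 332 mm long in y and goes down as a whole. Nothing in the rack is higher.
- red_end: red end panel of the rack, 84 x 10 x 60 mm, fixed at its left or its right end (y = +170 or -170 mm in the rack's frame); gaps are counted from here. Origin at the centre of its underside.
- grey_end: grey end panel of the rack, the same size, at the other end. Origin at the centre of its underside.
- staples_box: yellow card box, loose, about 0.1 kg, 40 mm along its own x, 62 mm along its own y, 28 mm high, flat on the counter before the rack, its long side (own +y or -y) pointing roughly into the rack. It goes in lengthwise. Origin at the centre of its underside; when home the origin is at x = +3 mm in the rack's frame.
- spool2: loose thread spool, navy blue, 55 mm high, 30 mm across, standing upright in one of the rack's gaps; origin at the centre of its underside. To be left alone.
- spool5: loose thread spool, green, 48 mm high, 30 mm across, standing upright in one of the rack's gaps; origin at the centre of its underside. To be left alone.
- spool6: loose thread spool, beige, 55 mm high, 30 mm across, standing upright in one of the rack's gaps; origin at the centre of its underside. To be left alone.
- stamp: wooden hand stamp, 27 x 56 x 74 mm, loose, upright on the counter right of the work; origin at the centre of its underside. To be left alone.
- tape_measure: round yellow tape measure, about 55 mm across and 15 mm high, loose on the counter left of the work; origin at about the centre of its underside. To be left alone.
Mind the look-alikes: they are no part of the job. What is shaped like the staples_box but pink is not meant. Several things have the shape of the red_end; the one meant has the colours described above.

How it is judged:
On the way, in this order (a step that is already met when the one before it is completed fails the run):
1. the fingertip presses the rail down at the first gap from the red end (rail more than 1 mm down, fingers within 20 mm of the gap's middle along the rail) (value of joint rail above 0.001 m and ((y of red_end in the frame of rack above 0 m and y of the grasp point in the frame of rack between 0.12 and 0.16 m) or (y of red_end in the frame of rack below 0 m and y of the grasp point in the frame of rack between -0.16 and -0.12 m))), for 0.1 s.
2. the fingertip presses the rail down at the second gap from the red end (rail more than 1 mm down, fingers within 20 mm of the gap's middle along the rail) (value of joint rail above 0.001 m and ((y of red_end in the frame of rack above 0 m and y of the grasp point in the frame of rack between 0.064 and 0.104 m) or (y of red_end in the frame of rack below 0 m and y of the grasp point in the frame of rack between -0.104 and -0.064 m))), for 0.1 s.
3. the fingertip presses the rail down at the third gap from the red end (rail more than 1 mm down, fingers within 20 mm of the gap's middle along the rail) (value of joint rail above 0.001 m and ((y of red_end in the frame of rack above 0 m and y of the grasp point in the frame of rack between 0.008 and 0.048 m) or (y of red_end in the frame of rack below 0 m and y of the grasp point in the frame of rack between -0.048 and -0.008 m))), for 0.1 s.
4. the staples box is home in the third gap from the red end (((y of red_end in the frame of rack above 0 m and y of staples_box in the frame of rack between 0.016 and 0.04 m) or (y of red_end in the frame of rack below 0 m and y of staples_box in the frame of rack between -0.04 and -0.016 m)) and x of staples_box in the frame of rack between -0.004 and 0.01 m and height (world z) of staples_box below 0.006 m and angle between staples_box's own z axis and vertical below 0.1 rad), for 0.2 s.
At the end, for the whole second after the job is handed in: The staples box lies flat on the counter at rest in the third gap from the red end, its origin within 12 mm of the gap's middle line and within 7 mm of its stop against the back wall; the rail is up again; the spools, stamp and tape measure are within 25 mm of where they stood (all of step 4 and linear speed of staples_box below 0.01 m/s and value of joint rail below 0.001 m and distance of each of spool2, spool5, spool6, stamp, tape_measure from where it was at the start of the episode below 0.025 m); the robot touches nothing.
It fails at once if the staples box is lifted (more than 8 mm) or tipped (height (world z) of staples_box above 0.008 m or angle between staples_box's own z axis and vertical above 0.35 rad).
It fails at once if a spool, the stamp or the tape measure is shifted by more than 25 mm or knocked over (distance of any of spool2, spool5, spool6, stamp, tape_measure from where it was at the start of the episode above 0.025 m or angle between any of spool2, spool5, spool6, stamp, tape_measure's own z axis and vertical above 0.5 rad).
It also fails if it takes over 64 s, if anything falls off the work surface, if the arm or the gripper's body presses on something with over 40 N, if the wrist force passes 120 N, or if a joint passes its speed limit or range.

## Working session

There is one attempt and no reset: what is moved stays moved. The work goes in short steps, each a Python script; the robot and the scene stay as the last script left them, time stands still between calls to the robot, and variables do not carry over. Pictures are saved under pics/ and viewed, at most 10 in all, crops included, and the job is handed in when it is done.

```bash
mkdir -p pics
python3 - <<'E'
from cell import bot
import cv2,numpy as np
for c in ("top","scene"):
    im=bot.camera(c); cv2.imwrite(f"pics/{c}0.png",im[:,:,::-1])
    k=bot.calibration(c); print(c,np.round(k["mtx"],1).tolist(),np.round(k["extrinsics"],4).tolist())
    for t in ("rack","red_end","grey_end","staples_box","rail","stamp","tape_measure","spool2","spool5","spool6"):
        print(t,[(np.round(d["bbox"]).tolist(),round(d["confidence"],2)) for d in bot.search_frame(c,t)[:4]])
print(bot.read_clock())
E
```

```text
top [[455.8, 0.0, 328.7], [0.0, 455.8, 247.1], [0.0, 0.0, 1.0]] [[-0.0359, -0.9994, -0.0018, -0.043], [-0.9693, 0.0352, -0.2435, 0.5392], [0.2434, -0.0069, -0.9699, 0.8586], [0.0, 0.0, 0.0, 1.0]]
rack [([279.0, 206.0, 159.0, 52.0], 0.58)]
red_end [([436.0, 207.0, 12.0, 43.0], 0.91), ([468.0, 228.0, 30.0, 43.0], 0.78)]
grey_end [([277.0, 221.0, 9.0, 44.0], 0.59)]
staples_box [([255.0, 300.0, 38.0, 29.0], 0.85), ([327.0, 280.0, 24.0, 32.0], 0.81), ([290.0, 233.0, 15.0, 18.0], 0.56)]
rail [([277.0, 203.0, 164.0, 24.0], 0.83), ([159.0, 286.0, 25.0, 26.0], 0.41)]
stamp [([451.0, 290.0, 32.0, 18.0], 0.69)]
tape_measure [([159.0, 287.0, 28.0, 23.0], 0.67)]
spool2 [([418.0, 224.0, 21.0, 17.0], 0.73), ([288.0, 231.0, 16.0, 20.0], 0.57), ([161.0, 286.0, 23.0, 22.0], 0.54)]
spool5 [([418.0, 224.0, 21.0, 17.0], 0.73), ([288.0, 231.0, 16.0, 20.0], 0.57), ([161.0, 286.0, 23.0, 22.0], 0.54)]
spool6 [([418.0, 224.0, 21.0, 17.0], 0.73), ([288.0, 231.0, 16.0, 20.0], 0.57), ([161.0, 286.0, 23.0, 22.0], 0.54)]
scene [[473.0, 0.0, 321.1], [0.0, 473.0, 236.1], [0.0, 0.0, 1.0]] [[-0.6319, -0.775, 0.0066, 0.2851], [-0.5508, 0.443, -0.7074, 0.3582], [0.5453, -0.4506, -0.7068, 0.8487], [0.0, 0.0, 0.0, 1.0]]
rack [([273.0, 181.0, 103.0, 80.0], 0.96), ([370.0, 190.0, 6.0, 21.0], 0.61)]
red_end [([369.0, 183.0, 22.0, 25.0], 0.83), ([403.0, 179.0, 13.0, 19.0], 0.65)]
grey_end [([269.0, 238.0, 26.0, 35.0], 0.93)]
staples_box [([298.0, 292.0, 33.0, 26.0], 0.87), ([336.0, 248.0, 27.0, 32.0], 0.8)]
rail [([270.0, 181.0, 102.0, 60.0], 0.81)]
stamp []
tape_measure [([206.0, 338.0, 23.0, 17.0], 0.81)]
spool2 [([285.0, 239.0, 13.0, 27.0], 0.59), ([351.0, 196.0, 11.0, 17.0], 0.41)]
spool5 [([285.0, 239.0, 13.0, 27.0], 0.59), ([351.0, 196.0, 11.0, 17.0], 0.41)]
spool6 [([285.0, 239.0, 13.0, 27.0], 0.59), ([351.0, 196.0, 11.0, 17.0], 0.41)]
1.1
```

View pics/top0.png

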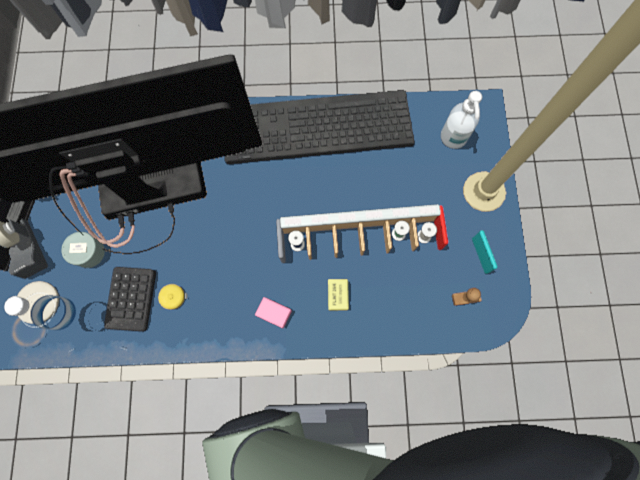

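View pics/scene0.png

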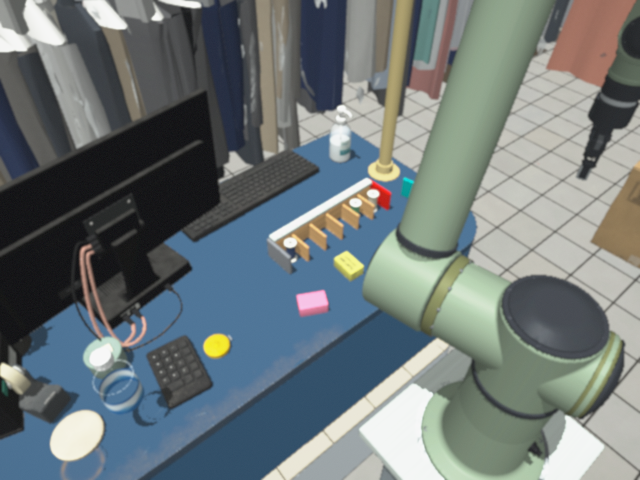

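The red end is on the right (442,228), so the third gap is the empty one between the dividers at about (362,240) and (389,237). The yellow box is at (338,295), the pink look-alike at (273,313), and a lamp pole stands at (485,190). Next I'll locate these roughly.

```bash
cat > h.py <<'E'
from cell import bot
import cv2,numpy as np
from scipy.spatial.transform import Rotation as R
def cam(name,pose=None):
    k=bot.calibration(name)
    if name!="wrist": return k["mtx"],k["extrinsics"]
    p,q=pose; T=np.eye(4); T[:3,:3]=R.from_quat(np.roll(q,-1)).as_matrix(); T[:3,3]=p
    return k["mtx"],np.linalg.inv(T@k["hand_eye"])
def unproj(px,z,K,E):
    px=np.atleast_2d(px).astype(float); E=np.array(E)
    d=(np.linalg.inv(K)@np.c_[px,np.ones(len(px))].T).T@E[:3,:3]; c=-E[:3,:3].T@E[:3,3]
    return (c+d*((z-c[2])/d[:,2])[:,None])[:,:2]
def proj(P,K,E):
    P=np.atleast_2d(P); c=P@E[:3,:3].T+E[:3,3]; u=c@np.array(K).T; return u[:,:2]/u[:,2:]
def quat(yaw): # tool down, tool y axis at angle yaw from ... printed
    r=R.from_euler('z',yaw)*R.from_euler('x',np.pi); return np.roll(r.as_quat(),1)
E
python3 - <<'E'
from h import *
K,E=cam("top"); im=cv2.imread("pics/top0.png")
for n,p,z in (("pole",(486,192),0),("redtop far/near",[(441,207),(446,247)],.06),("greytop",[(279,221),(283,258)],.06),("rail back ends",[(281,218),(439,206)],.066),("stamp",(462,300),0),("bottle",(458,145),0),("tape",(171,297),.015),("teal",(485,252),.0)):
    print(n,np.round(unproj(p,z,K,E),3).tolist())
hsv=cv2.cvtColor(im,cv2.COLOR_BGR2HSV)
m=cv2.inRange(hsv,(22,90,90),(38,255,255)); m[:, :310]=0; m[:,360:]=0; m[:270]=0;m[330:]=0
pts=np.argwhere(m)[:,::-1]; W=unproj(pts,.028,K,E); r=cv2.minAreaRect(W.astype(np.float32)*1000); print(len(pts),r)
print(bot.read_tool_rot(),R.from_quat(np.roll(bot.read_tool_rot(),-1)).as_matrix().round(2).tolist(), bot.calibration("wrist"), quat(0))
E
```

```text
pole [[0.669, -0.421]]
redtop far/near [[0.617, -0.3], [0.53, -0.302]]
greytop [[0.598, 0.039], [0.519, 0.031]]
rail back ends [[0.603, 0.034], [0.617, -0.294]]
stamp [[0.428, -0.341]]
bottle [[0.786, -0.37]]
tape [[0.455, 0.271]]
teal [[0.531, -0.402]]
46 ((445.6733703613281, -78.34650421142578), (36.84502029418945, 60.45012664794922), 87.3849105834961)
[-4.95356122e-06  9.83680415e-01  1.79924543e-01 -5.53368476e-06] [[0.94, 0.35, -0.0], [0.35, -0.94, 0.0], [-0.0, -0.0, -1.0]] {'mtx': array([[352.9838525 ,   0.        , 320.87379383],
       [  0.        , 352.9838525 , 241.02678534],
       [  0.        ,   0.        ,   1.        ]]), 'hand_eye': array([[-4.69622475e-05, -9.57251909e-01, -2.89255563e-01,
         7.35921565e-02],
       [ 9.99999883e-01,  9.44489045e-05, -4.74921328e-04,
         2.51884407e-05],
       [ 4.81939219e-04, -2.89255552e-01,  9.57251792e-01,
        -1.42998172e-01],
       [ 0.00000000e+00,  0.00000000e+00,  0.00000000e+00,
         1.00000000e+00]])} [6.123234e-17 1.000000e+00 0.000000e+00 0.000000e+00]
```

Run:
```python
from h import *
bot.set_gripper(0.0)
bot.move_pose([0.50,-0.13,0.22],quat(0.04))
pose=(bot.read_position(),bot.read_tool_rot())
im=bot.camera("wrist"); cv2.imwrite("pics/w1.png",im[:,:,::-1]); np.savez("w1.npz",p=pose[0],q=pose[1])
for t in ("rack","red_end","grey_end","staples_box","rail"):
    print(t,[(np.round(d["bbox"]).tolist(),round(d["confidence"],2)) for d in bot.search_frame("wrist",t)[:4]])
print(pose,bot.read_clock(),bot.read_ft_force())
```

```text
rack [([110.0, 80.0, 426.0, 104.0], 0.7)]
red_end [([565.0, 152.0, 60.0, 100.0], 0.87), ([488.0, 84.0, 54.0, 105.0], 0.84), ([112.0, 80.0, 425.0, 102.0], 0.56)]
grey_end [([108.0, 86.0, 54.0, 105.0], 0.68), ([142.0, 125.0, 50.0, 36.0], 0.42)]
staples_box [([101.0, 253.0, 78.0, 66.0], 0.83), ([247.0, 228.0, 43.0, 63.0], 0.57)]
rail [([116.0, 78.0, 416.0, 36.0], 0.85)]
(array([ 0.4999043 , -0.13076132,  0.22002192]), array([1.57384946e-04, 9.99810197e-01, 1.94819343e-02, 7.44403941e-06])) 3.95 [ 0.27120954 -0.26740477 -0.49963018]
```

View pics/w1.png

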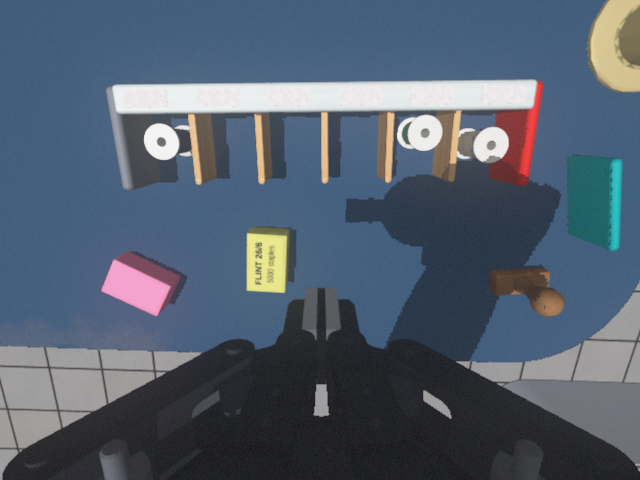

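Rack seen clearly: rail from (114,98) to (536,95), third gap between dividers at x≈324 and 387 px, box at (268,260), red panel at (520,135), teal look-alike at (595,200). Fit poses from rail and box.

Run:
```python
from h import *
from scipy.optimize import least_squares
d=np.load("w1.npz"); K,E=cam("wrist",(d["p"],d["q"])); im=cv2.imread("pics/w1.png"); hsv=cv2.cvtColor(im,cv2.COLOR_BGR2HSV)
def rect(m,z):
    m=cv2.morphologyEx(m,cv2.MORPH_CLOSE,np.ones((5,5),np.uint8))
    c=max(cv2.findContours(m,0,1)[0],key=cv2.contourArea); W=unproj(c[:,0],z,K,E).astype(np.float32)*1000
    return cv2.boundingRect(c),cv2.minAreaRect(W),cv2.boxPoints(cv2.minAreaRect(W)).round(1).tolist()
m=cv2.inRange(hsv,(0,0,140),(179,60,255)); m[116:]=0; m[:60]=0; m[:,560:]=0
print("rail",rect(m,.066))
m=cv2.inRange(hsv,(22,90,150),(38,255,255)); print("box",rect(m,.028))
# divider tops front ends & panel corners
obs={ "d":[(204,183),(262,182),(324,182),(388,181),(451,181)]}
print(unproj(obs["d"],.048,K,E).round(4).tolist())
print("panels top front", unproj([(528,184),(127,188)],.06,K,E).round(4).tolist(),"top back",unproj([(541,83),(109,88)],.06,K,E).round(4).tolist())
```

```text
rail ((106, 79, 431, 37), ((599.9860229492188, -126.53245544433594), (25.629457473754883, 334.50439453125), 2.826881170272827), [[578.9000244140625, 39.900001525878906], [595.4000244140625, -294.20001220703125], [621.0, -292.8999938964844], [604.5, 41.099998474121094]])
box ((247, 233, 40, 59), ((446.947998046875, -77.65825653076172), (39.06875228881836, 61.427001953125), 88.76387023925781), [[415.79998779296875, -96.5], [477.20001220703125, -97.9000015258789], [478.1000061035156, -58.79999923706055], [416.70001220703125, -57.5]])
[[0.528, -0.0257], [0.5309, -0.0772], [0.5331, -0.1322], [0.5362, -0.1889], [0.5383, -0.2447]]
panels top front [[0.5397, -0.3064], [0.5229, 0.0366]] top back [[0.619, -0.3001], [0.602, 0.0414]]
```

```bash
cat >> h.py <<'E'
O=np.array([.5625,-.130]); YAW=.0475
def W(x,y,z): 
    c,s=np.cos(YAW),np.sin(YAW); return [O[0]+c*x-s*y,O[1]+s*x+c*y,z]
E
python3 - <<'E'
from h import *
q=quat(YAW)
bot.move_pose(W(.040,-.140,.10),q)
bot.move_linear(W(.040,-.140,.074),speed=.06)
f0=bot.read_ft_force()
hit=bot.move_linear(W(.040,-.140,.059),speed=.015,until_force=2.3)
p=bot.read_position(); print(hit,p,bot.read_ft_force()-f0)
z=p[2]-.0005; bot.move_linear(W(.040,-.140,z),speed=.02); bot.wait(.2); print(bot.read_ft_force()-f0)
for y in (-.112,-.084,-.056,-.028):
    bot.move_linear(W(.040,y,z),speed=.06); bot.wait(.15 if y in(-.084,-.028) else 0)
    print(y,bot.read_position().round(4),(bot.read_ft_force()-f0).round(2))
bot.move_linear(W(.040,-.028,.11),speed=.1)
print((bot.read_ft_force()-f0).round(2),bot.read_clock())
E
```

```text
True [ 0.60915822 -0.26797185  0.06289432] [-0.08364716 -0.99557325  3.13846055]
[ 0.39445595 -0.18127582  3.66876595]
-0.112 [ 0.6076 -0.2384  0.0622] [0.38 2.06 2.77]
-0.084 [ 0.6063 -0.2114  0.0622] [0.62 2.36 3.45]
-0.056 [ 0.605  -0.1826  0.0623] [0.64 1.99 2.3 ]
-0.028 [ 0.6036 -0.1555  0.0622] [0.36 1.42 3.25]
[ 0.05 -0.17  0.07] 9.95
```

Run:
```python
from h import *
b=np.array([.447,-.0777]); yb=-.0225; g=b-.018*np.array([np.cos(yb),np.sin(yb)])
bot.set_gripper(1.0)
bot.move_pose([*g,.10],quat(yb))
bot.move_linear([*g,.006],speed=.08)
bot.set_gripper(0.0,grasp_force=20); print("w",bot.read_gripper_width(),bot.read_ft_force().round(2))
bot.move_linear(W(-.093,-.028,.006),speed=.06,rotation=quat(YAW))
pose=(bot.read_position(),bot.read_tool_rot()); print(pose,bot.read_ft_force().round(2))
np.savez("w2.npz",p=pose[0],q=pose[1]); cv2.imwrite("pics/w2.png",bot.camera("wrist")[:,:,::-1]); print(bot.read_clock())
```

```text
w 0.46209213960931994 [-1.16  0.36  4.72]
(array([ 0.47021097, -0.16075831,  0.00629375]), array([-1.60934257e-03,  9.99707043e-01,  2.41480545e-02, -3.32141745e-04])) [-2.8   5.36 10.19]
15.1167
```

View pics/w2.png

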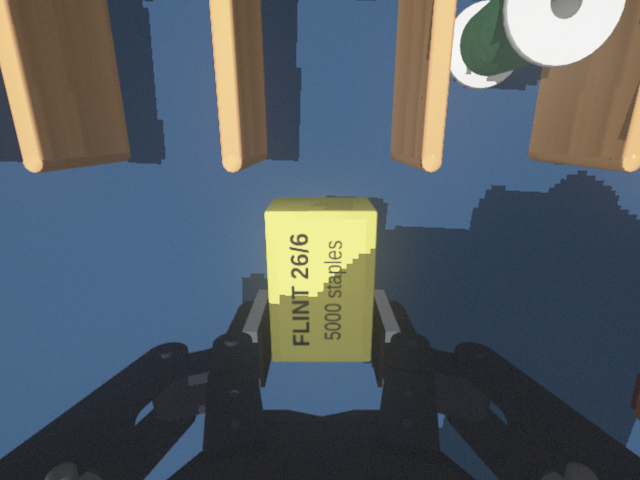

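The box is gripped squarely at (320,280), facing the gap between the dividers with front ends at (232,162) and (431,160). I'll check the lateral offset from these pixels, correct it and insert.

Run:
```python
from h import *
d=np.load("w2.npz"); K,E=cam("wrist",(d["p"],d["q"]))
g=unproj([(232,165),(431,164)],.048,K,E); bx=unproj([(267,212),(376,210)],.028,K,E)
def rack(P): 
    v=np.asarray(P)-O; c,s=np.cos(YAW),np.sin(YAW); return np.c_[c*v[:,0]+s*v[:,1],-s*v[:,0]+c*v[:,1]]
rg,rb=rack(g),rack(bx); print(rg.round(4),rb.round(4),rack([d["p"][:2]]).round(4))
dy=rg[:,1].mean()-rb[:,1].mean(); print("dy",dy)
assert abs(dy)<.006
y=-.028+dy; dx=rg[:,0].mean()+.030; print("dx",dx)
bot.move_linear(W(-.093,y,.007),speed=.04)
hit=bot.move_linear(W(-.050,y,.007),speed=.04,until_force=12); print(hit,bot.read_position(),bot.read_ft_force().round(2))
if not hit:
    bot.set_gripper(0.75); bot.wait(.2)
    bot.move_linear(W(-.085,y,.012),speed=.08); bot.move_linear(W(-.10,y,.012),speed=.08)
    bot.set_gripper(0.0)
pose=(bot.read_position(),bot.read_tool_rot()); np.savez("w3.npz",p=pose[0],q=pose[1],y=y)
cv2.imwrite("pics/w3.png",bot.camera("wrist")[:,:,::-1]); print(bot.read_position(),bot.read_clock())
```

```text
[[-0.0283 -0.0014]
 [-0.028  -0.0574]] [[-0.0461 -0.0075]
 [-0.0453 -0.0456]] [[-0.0936 -0.0263]]
dy -0.0028171942127621016
dx 0.0018594732209012838
False [ 0.51370088 -0.16307402  0.00693931] [ 0.87  0.7  -1.23]
[ 0.46409311 -0.16552503  0.01199763] 18.75
```

View pics/w3.png

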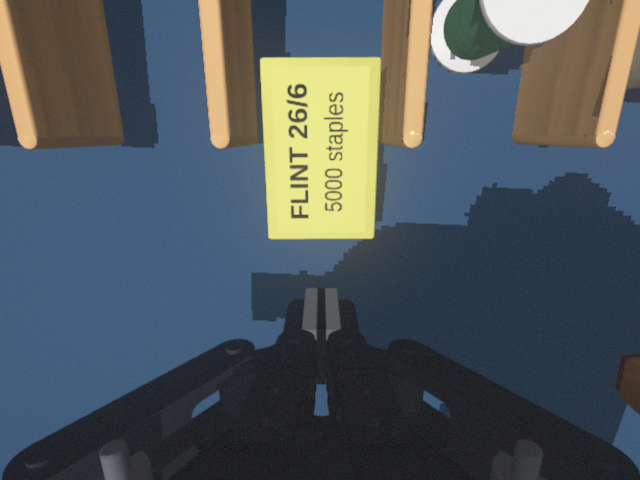

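The box is straight in the gap with its front inside the dividers. Now I'll push it home with the shut fingers.

Run:
```python
from h import *
y=float(np.load("w3.npz")["y"])
bot.move_linear(W(-.060,y,.012),speed=.06)
f0=bot.read_ft_force()
hit=bot.move_linear(W(-.026,y,.012),speed=.025,until_force=6)
p=bot.read_position(); v=p[:2]-O; print(hit,p,"rack x",np.cos(YAW)*v[0]+np.sin(YAW)*v[1],(bot.read_ft_force()-f0).round(2))
bot.wait(.3); bot.move_linear(W(-.075,y,.012),speed=.08); bot.move_linear(W(-.090,y,.12),speed=.15)
pose=(bot.read_position(),bot.read_tool_rot()); np.savez("w4.npz",p=pose[0],q=pose[1])
im=bot.camera("wrist")[:,:,::-1].copy(); cv2.imwrite("pics/w4.png",im); print(bot.read_clock())
K,E=cam("wrist",pose); hsv=cv2.cvtColor(im,cv2.COLOR_BGR2HSV); m=cv2.inRange(hsv,(25,90,90),(38,255,255))
c=max(cv2.findContours(m,0,1)[0],key=cv2.contourArea); U=unproj(c[:,0],.028,K,E)-O
r=np.c_[np.cos(YAW)*U[:,0]+np.sin(YAW)*U[:,1],-np.sin(YAW)*U[:,0]+np.cos(YAW)*U[:,1]]; print(r.min(0),r.max(0))
```

```text
True [ 0.52436705 -0.16249943  0.01146318] rack x -0.03963308420973454 [-0.61 -0.04  0.84]
22.2417
[-0.02799013 -0.05089035] [ 0.03304883 -0.01099358]
```

View pics/w4.png

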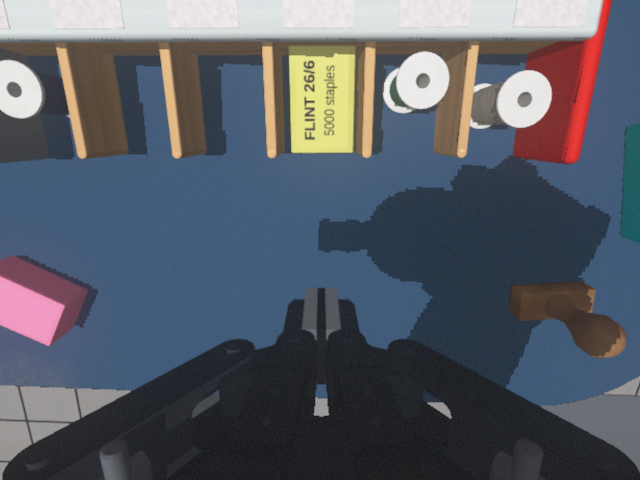

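The box sits fully home in the third gap from the red end. Its outline spans x = -28 to +33 mm in the rack frame, and the spools and stamp are untouched, so I'm handing in.

```bash
python3 -c "
from cell import bot
print(bot.close_job())"
```

```text
the job is handed in; nothing more can be done
None
```

I pressed the rail at gaps 1, 2 and 3 from the red end, pushed the staples box home in the third gap, and handed the job in after about 22 s of robot time; the hand-in returned no verdict.

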